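Index the carving stand: unlock, quarter turn, lock

TASK

The carver wants to work on the long side of the blank on the indexing stand. Pull the black locking knob straight out until it clicks and stays out, turn the blank a quarter turn, clockwise seen from above, to its stop, then push the knob fully home so that its pin locks the head in that position. Leave the tools and the mug on the bench where they are.

Things in the scene. Friction and masses are not known exactly. Their poses are not given: they have to be found in the camera images.
- index_stand: Green cast foot (120 mm across) screwed to the bench, with a bracket that carries the locking plunger. Origin: on the head's vertical turning axis, at bench height; z up; own -x is the side where the plunger stands. Everything below is given in these axes. The head's notched metal rim is 178 mm across and tops out 62 mm above the bench.
- knob_grip (a point): Middle of the black locking knob, a cylinder 40 mm across and 37 mm long. Own z points straight out along the plunger's axis: up and to the stand's -x, 40 degrees off vertical. Knob's outer face 19 mm further out along z, its inner face 18 mm back; below that a 22 mm collar, and the 30 mm housing, whose end is 28 mm back from this point when the knob is in.
- plunger (a joint): Travel of the knob along its axis, m: 0 fully home (pin 10 mm deep in a rim notch, head locked), 0.016 the out detent (pin clear, stays out), 0.0165 the end. A spring detent with its hump at 0.008 snaps it to either side; passing it takes about 12 N pulling, 9 N pushing. If no notch stands before the pin it stops at about 0.010 and springs back out.
- head (a joint): Turn of the head, rad: 0 at the start (blank's length towards the plunger), growing clockwise seen from above; its stop is at 1.586. The rim has notches at 0, 0.785 and 1.571; the pin's tapered tip enters within 0.03 rad of a notch and centres it (play 0.01). It turns under 1 to 2 N pushed at the blank's end, and stays where it is left.
- blank_end (a point): Centre of the end face of the blank's upper timber, at the end that faces the plunger at the start; it turns with the head (own -x points out of this face). Glued-up orange-brown wood blank, 200 mm long, centred on the turning axis: upper timber 50 wide, from 163 to 213 mm above the bench; lower timber 85 wide, 118 to 163 mm above the bench. This end is to swing to the stand's +y side.
- mallet: Bystander, to be left alone: turned wooden carving mallet, 222 mm long, lying on the bench; origin at the centre of its underside.
- marking_gauge: Bystander, to be left alone: wooden marking gauge, 210 mm long, lying at the left; origin at the centre of its underside.
- gouge: Bystander, to be left alone: carving gouge, 238 mm long, lying in front; origin at the centre of its underside.
- chisel: Bystander, to be left alone: carving chisel, 253 mm long, lying at the left near the bowls; origin at the centre of its underside.
- mug: Bystander, to be left alone: white mug with a diamond pattern, 101 mm tall, at the back; origin at the centre of its underside.

How it is judged:
On the way, in this order (a step that is already met when the one before it is completed fails the run):
1. the knob is pulled out to its detent with the head still in its first position (value of joint plunger above 0.014 m and value of joint head below 0.06 rad), for 0.2 s.
2. the blank is turned a quarter turn to its stop while the knob stays out (value of joint plunger above 0.0125 m and value of joint head above 1.54 rad), for 0.2 s.
3. the knob is pushed fully home, so that the pin locks the head (value of joint plunger below 0.0025 m and value of joint head between 1.545 and 1.597 rad), for 0.2 s.
At the end, for the whole second after the job is handed in: The knob is fully home (within 2.5 mm), the head stands a quarter turn on (1.571 rad within 0.026), locked by the pin, and nothing is touched (all of step 3 and velocity of joint head below 0.05 rad/s).
It fails at once if a tool or the mug on the bench is moved by more than 30 mm (distance of any of mallet, marking_gauge, gouge, chisel, mug from where it was at the start of the episode above 0.03 m).
It also fails if it takes over 58 s, if anything falls off the work surface, if the arm or the gripper's body presses on something with over 40 N, if the wrist force passes 120 N, or if a joint passes its speed limit or range.

ROBOT

A 6-joint arm with a two-finger parallel gripper is mounted at the origin on a cart in front of the work surface, level with it; the furniture and walls round the work are solid. World frame = base frame: x ahead of the robot, y to its left, z up, the work surface at z = 0. Lengths are in m, angles in rad, forces in N, time in s.
With the tool pointing down it reaches from about 0.3 to 0.875 m from the base axis. Payload 6.4 kg.
Tool frame: the origin (TCP) lies at the very end of the fingers, on their centre line; the grasp point (between the pads) lies ctrl.pinch_z behind it (ctrl.pinch_z is the distance from the TCP to the grasp point, in m); y points along the fingers, z is the direction in which the jaws open and shut, and the axes are right-handed (so a half turn about y gives the same grasp; the last joint's range is limited). The gripper opens to 85 mm and grips with 20 to 120 N. Pads are 22 mm wide; open, the fingers measure 114 mm over their backs; the gripper's body (76 mm by 85 mm) begins 54 mm behind the grasp point. The pads swing forward as they close: fully open they stand 13 mm farther back than shut.
Start: joints at [-1.441, 0.181, 1.607, -0, 1.354, -0.206], TCP at [0.189, -0.543, 0.231] pointing down, gripper open.
Joint ranges: [-2.99, 2.99], [-0.89, 2.07], [0.3, 2.58], [-1.14, 4.28], [0, 2.63], [-3.12, 3.12]. Speed limits (rad/s): [2.57, 2.57, 3.01, 3.14, 3.14, 3.14].

INTERFACE

Orientations are given as a unit quaternion [w, x, y, z].
In Python, from bench import ctrl gives the robot as it stands.
- The arm moves only by the shell command python3 -m pendant 'ROWS'. ROWS is JSON, one flat list of numbers, 7 for each row, row after row: the shift along the world's x, y, z in m, then the turn, a rotation vector about the world's x, y, z in degrees, then the finger opening in m, from 0 to 0.0854. In form: [tx, ty, tz, rx, ry, rz, hand, tx, ty, tz, rx, ry, rz, hand, ...]. A call has 1 to 12 rows; each row shifts and turns the commanded pose from where the row before left it; what a row does not reach is not made up. A row lasts 1/8 s, in which the tool goes at most 62.5 mm and 10.7 degrees, less where a joint would pass 70% of its speed; a pose out of reach is approached as far as the arm can. A call with a gripper value outside its range is refused whole. The fingers move at their own pace and stop on an object; the grip force is fixed at half the most. Time passes only in rows, so rows that do not move let the fingers close. It gives the time, the measured TCP pose, the force and the opening at its end, in the units of the state.
- ctrl.get_obs(): the state, without advancing time (a new reading comes with each control period).
- ctrl.camera(name): name is "scene" or "side" or "wrist"; returns the picture (480x640x3 uint8, red, green, blue); there is no depth.
- ctrl.camera_info(name): a dict with "fx", "fy", "cx", "cy" (pixels), "origin" and "rotation" of the camera in the world; the wrist camera has in their place "tool_from_camera" (4x4, takes a point from camera to tool coordinates, whose origin is the TCP and whose axes are the tool frame's). Camera axes: x right, y down, z forward; pixel columns grow to the right and rows downward; lengths in m; the calibration is good to about 2 mm. A picture is of the moment at which its call begins: read the wrist's pose just before it. camera_info takes no time and is no camera call.
- ctrl.hand_in(): hands the job in, once; it reports no verdict.
Trained networks look in the newest picture that a camera, given by its name, has taken for a name from the list of things; names that differ only in an ending like _2 or _b are one class to them, and where a whole thing is asked for, a point or a joint stands for the part that bears it (a point fixed in the world has none). Each returns a list of dicts, best first, with "score" (0 to 1); they miss things now and then, are a little off and sometimes report something else, mostly with a low value. They report only what shows in the picture. A call takes as long as a camera call.
- ctrl.silhouettes(target, camera): "mask" (480x640 bool, what is visible of it) and "bbox" ([left, top, right, bottom] in pixels, round what is visible of it).
The state is a dict: "time_s": time; "q": joint angles; "dq": joint speeds; "joint_efforts": joint torques, N m; "eef_pos": TCP position; "eef_rot": TCP orientation; "wrist_force": force on the tool from outside, world axes, zero at the start; "torque": the same for the moment, N m; "opening": opening from 0.0 (shut) to 1.0 (fully open).
Only numpy, scipy, OpenCV 4.12 (cv2) and the standard library are available. Lean on these libraries where they do the work, as an engineer would, in place of code of your own. Each camera call takes 0.05 s, during which the arm holds its last target.

## Working session

There is one attempt and no reset: what is moved stays moved. The work goes in short steps, Python scripts to look and compute and a shell command to move; the robot and the scene stay as the last step left them, time stands still between calls to the robot, and variables do not carry over. Pictures are saved under pics/ and viewed, and the job is handed in when it is done.

```bash
ls; mkdir -p pics
python3 - <<'E'
from bench import ctrl
import cv2
o=ctrl.get_obs();print({k:(v if not hasattr(v,'round') else v) for k,v in o.items()});print(ctrl.pinch_z)
for n in ["scene","side","wrist"]:
    im=ctrl.camera(n);cv2.imwrite(f"pics/{n}0.png",im[:,:,::-1]);print(n,ctrl.camera_info(n))
E
```

```text
pics
{'time_s': 0.0, 'q': array([-1.44131099e+00,  1.81515253e-01,  1.60799854e+00,  1.42507783e-05,
        1.35381364e+00, -2.06308049e-01]), 'dq': array([ 0.00184498, -0.00062225, -0.00072157, -0.00052974, -0.00080188,
        0.00147281]), 'joint_efforts': array([-3.95790323e-05, -4.44869614e+01, -3.51339984e+01, -1.47201390e-04,
        8.96453974e-03, -5.84445900e-06]), 'eef_pos': array([ 0.18941705, -0.54232375,  0.23040323]), 'eef_rot': array([ 0.11819125, -0.11813431,  0.69777637, -0.69655097]), 'wrist_force': array([-1.29259493,  0.14522319, -0.22413525]), 'torque': array([ 1.28451671e-02,  9.22020356e-05, -1.29296621e-02]), 'opening': 0.9947255711164286}
0.0187
scene {'fx': 557.5182715026394, 'fy': 557.5182715026394, 'cx': 329.0114260975731, 'cy': 246.37665971513948, 'origin': array([-0.08344739, -1.20369371,  0.81729821]), 'rotation': array([-0.49870281,  0.83358849, -0.20630111,  0.11775225])}
side {'fx': 609.9695653219671, 'fy': 609.9695653219671, 'cx': 317.00938388794987, 'cy': 244.14444341434216, 'origin': array([ 0.25345558, -1.46147613,  1.16667023]), 'rotation': array([-0.44188408,  0.89236298, -0.08273895,  0.03976229])}
wrist {'fx': 356.42334672010924, 'fy': 356.42334672010924, 'cx': 323.44369788295353, 'cy': 240.46744546935793, 'tool_from_camera': array([[-1.28661509e-05,  9.45787589e-01,  3.24785833e-01,
        -8.23938783e-02],
       [ 7.51686521e-04, -3.24785732e-01,  9.45787325e-01,
        -1.41926585e-01],
       [ 9.99999717e-01,  2.56305775e-04, -7.06757040e-04,
         5.37217949e-04],
       [ 0.00000000e+00,  0.00000000e+00,  0.00000000e+00,
         1.00000000e+00]])}
```

View pics/scene0.png

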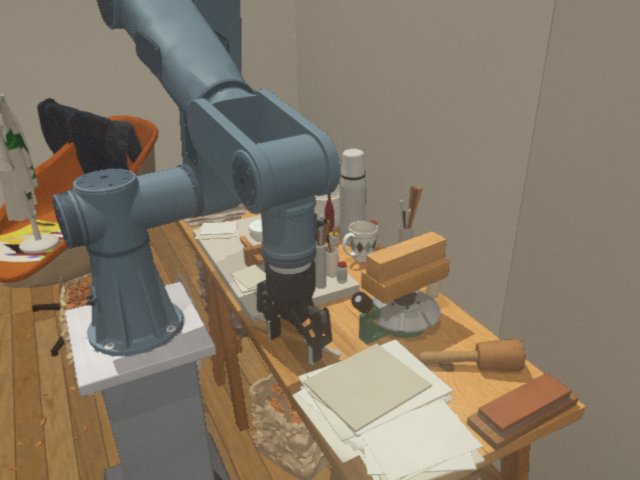

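View pics/side0.png

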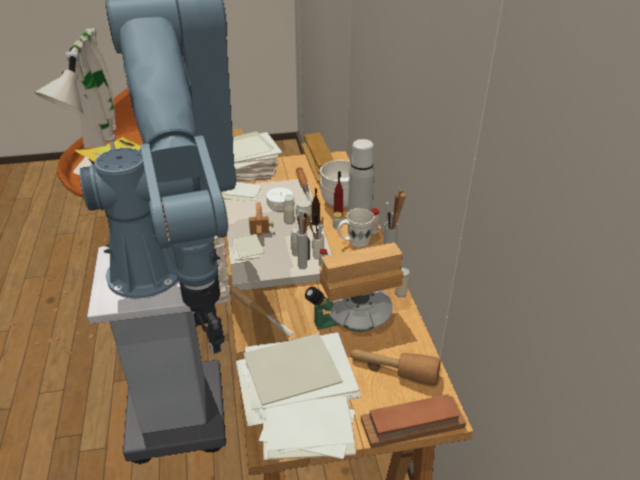

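View pics/wrist0.png

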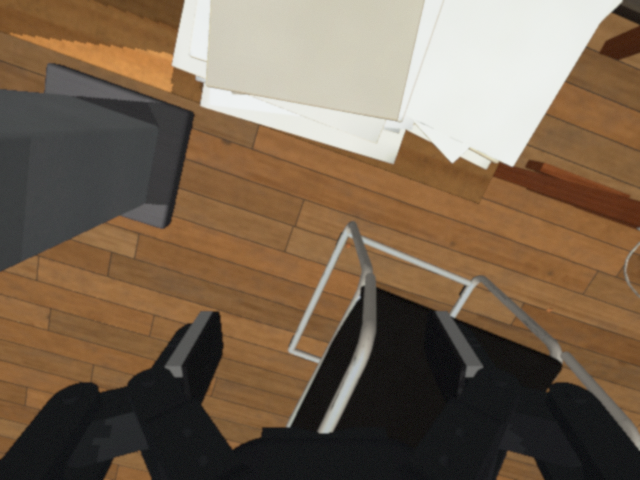

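Run:
```python
from bench import ctrl
import cv2,numpy as np
for n in ["scene","side"]:
    im=ctrl.camera(n)[:,:,::-1].copy()
    for t in ["knob_grip","blank_end","index_stand","head"]:
        for r in ctrl.silhouettes(t,n)[:2]:
            m=r["mask"];ys,xs=np.where(m);print(n,t,round(r["score"],2),r["bbox"],xs.mean().round(1),ys.mean().round(1),m.sum())
            np.save(f"pics/{n}_{t}.npy",m) if True else 0
    x0,y0=(340,220) if n=="scene" else (290,230)
    cv2.imwrite(f"pics/{n}_z.png",cv2.resize(im[y0:y0+120,x0:x0+130],None,fx=5,fy=5,interpolation=cv2.INTER_CUBIC))
```

```text
scene knob_grip 0.83 [351.9, 291.8, 374.0, 313.8] 362.5 301.9 382
scene blank_end 0.56 [361.7, 231.6, 452.3, 334.3] 406.8 281.9 6138
scene index_stand 0.74 [351.6, 232.2, 450.0, 343.4] 401.1 288.1 7485
scene head 0.56 [352.1, 231.6, 449.4, 345.1] 401.3 288.2 7507
side knob_grip 0.85 [304.9, 290.3, 335.4, 308.4] 314.4 296.0 275
side knob_grip 0.69 [298.0, 168.9, 311.4, 201.8] 303.4 180.9 196
side blank_end 0.74 [323.0, 242.1, 402.8, 333.9] 362.3 284.6 5571
side index_stand 0.89 [305.3, 241.5, 406.5, 331.3] 357.3 287.9 6367
side head 0.65 [320.4, 240.7, 405.3, 327.3] 362.1 284.4 5391
```

View pics/scene_z.png

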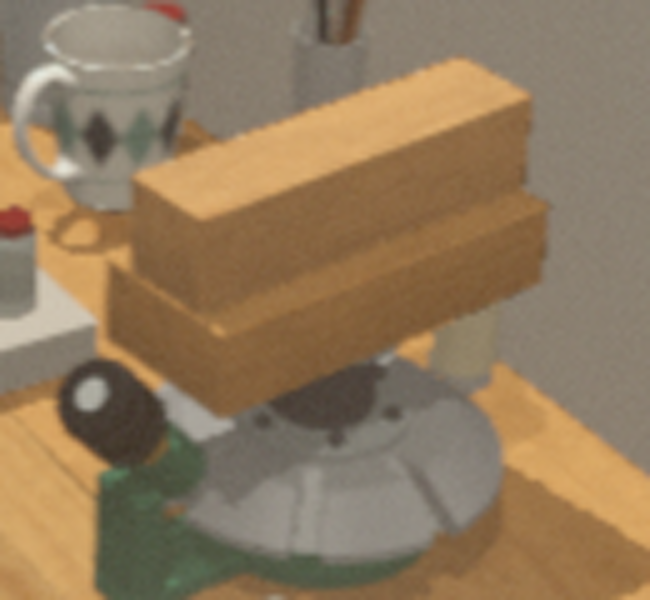

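View pics/side_z.png

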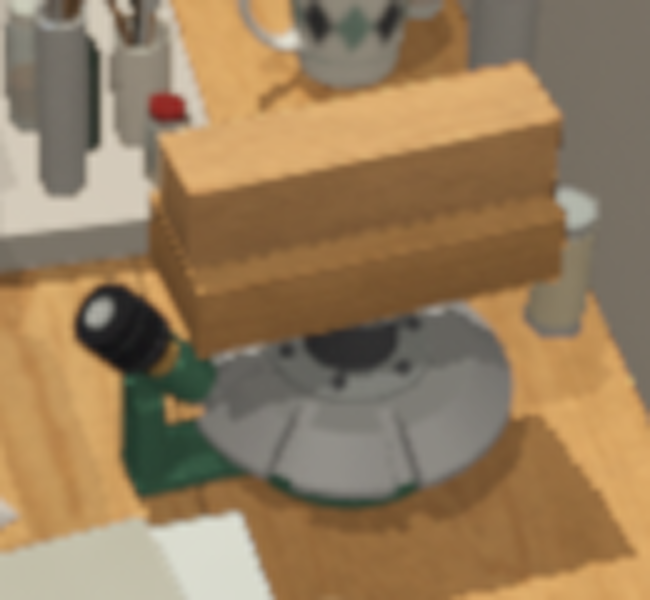

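```bash
cat > h.py <<'E'
from bench import ctrl
import numpy as np
from scipy.spatial.transform import Rotation as R
from scipy.optimize import least_squares
def rot(q): return R.from_quat(np.r_[q[1:],q[0]])
def proj(n,P):
    c=ctrl.camera_info(n); p=rot(c["rotation"]).inv().apply(np.atleast_2d(P)-c["origin"])
    return np.c_[c["fx"]*p[:,0]/p[:,2]+c["cx"],c["fy"]*p[:,1]/p[:,2]+c["cy"]]
E
cat > fit.py <<'E'
from h import *
T=[[-.1,.025,.213],[-.1,-.025,.213],[.1,-.025,.213],[.1,.025,.213],[-.1,-.0425,.118]]
obs={"scene":(T+[[.1,-.0425,.118]],[[366.4,256],[381,264.2],[446.2,239.6],[432.4,231.6],[384,303.4],[448.4,276]]),
"side":(T+[[.1,-.0425,.118]],[[322,257.4],[328,269],[402,253.6],[394.4,242.6],[330.6,301.4],[402,285]])}
kn={"scene":([358,298.6],[362.5,301.9]),"side":([309.4,292.4],[313.6,296])}
ax=np.array([-np.sin(np.radians(40)),0,np.cos(np.radians(40))])
def W(v,P): return R.from_euler('z',v[2]).apply(np.atleast_2d(P))+[v[0],v[1],0]
def f(v):
    r=[]
    k=np.array([-v[3],0,v[4]])
    for n in obs:
        r.append((proj(n,W(v,obs[n][0]))-obs[n][1]).ravel())
        r.append((proj(n,W(v,[k+.019*ax,k]))-kn[n]).ravel())
    return np.concatenate(r)
s=least_squares(f,[.5,-.3,0,.13,.1]);v=s.x
print(v.round(4),np.degrees(v[2]));print(f(v).reshape(-1,2).round(1))
k=np.array([-v[3],0,v[4]])
print("knob",W(v,k).round(4),"axis",R.from_euler('z',v[2]).apply(ax).round(3),"end",W(v,[-.1,0,.188]))
E
python3 fit.py
```

```text
[ 0.5839 -0.2955  0.1358  0.1286  0.1127] 7.778418243985059
[[-0.  -0.6]
 [-0.1  0.4]
 [ 0.8 -0.5]
 [-0.7 -0.3]
 [ 0.5  1.6]
 [ 0.3  1.1]
 [ 0.1  0.3]
 [-0.2  0.7]
 [-0.6 -0.8]
 [-0.1 -0.3]
 [ 0.6 -0.9]
 [ 0.1 -1.2]
 [-0.7  0.5]
 [ 0.4  0.4]
 [-0.1 -0.5]
 [ 0.3 -0.8]]
knob [[ 0.4565 -0.3129  0.1127]] axis [-0.637 -0.087  0.766] end [[ 0.48482171 -0.30903144  0.188     ]]
```

```bash
cat > plan.py <<'E'
from h import *
v=np.array([0.5839,-0.2955,0.1358,0.1286,0.1127])
S=R.from_euler('z',v[2]); O=np.array([v[0],v[1],0])
ax=np.array([-np.sin(np.radians(40)),0,np.cos(np.radians(40))])
K=np.array([-v[3],0,v[4]])
Rg=np.c_[[.766044,0,.642788],[.642788,0,-.766044],[0,1,0]]
def to(Pstand,Rs=Rg):
    """tcp target in stand axes, orient cols -> world delta, rotvec deg"""
    o=ctrl.get_obs(); P=S.apply(Pstand)+O
    d=P-o["eef_pos"]; q=S*R.from_matrix(Rs)
    rv=np.degrees((q*rot(o["eef_rot"]).inv()).as_rotvec())
    print("delta",d.round(4),"rv",rv.round(2),np.linalg.norm(rv).round(1),"t",o["time_s"],"tcp",o["eef_pos"].round(4))
    return d,rv
E
python3 - <<'E'
from plan import *
print(rot(ctrl.get_obs()["eef_rot"]).as_matrix().round(2))
to(K+ax*(.12-.0187))
E
```

```text
[[-0.94  0.    0.33]
 [-0.33 -0.   -0.94]
 [-0.   -1.    0.  ]]
delta [ 0.2025  0.2212 -0.041 ] rv [-56.53 -13.58 158.94] 169.2 t 0.65 tcp [ 0.1895 -0.5429  0.2313]
```

Run:
```python
from plan import *
o=ctrl.get_obs();q=o["q"]
E=lambda a,t:R.from_euler(a,t)
for s6 in (1,-1):
  W=E('z',q[0])*E('y',q[1]+q[2])*E('z',q[3])*E('y',q[4])*E('z',s6*q[5])
  C=W.inv()*rot(o["eef_rot"]);print(s6,C.as_matrix().round(3).tolist())
  for flip in (0,1):
    M=Rg.copy()
    if flip: M[:,0]*=-1;M[:,2]*=-1
    T=(S*R.from_matrix(M))*C.inv()
    for q1 in (-.6,-.8):
      for th in (1.7,2.0):
        L=(E('z',q1)*E('y',th)).inv()*T
        print(flip,q1,th,L.as_euler('ZYZ').round(2))
```

```text
1 [[-0.0, 0.0, -1.0], [-1.0, 0.0, 0.0], [0.0, 1.0, 0.0]]
0 -0.6 1.7 [ 0.55  0.96 -2.52]
0 -0.6 2.0 [ 0.71  0.72 -2.75]
0 -0.8 1.7 [ 0.63  1.07 -2.71]
0 -0.8 2.0 [ 0.77  0.84 -2.95]
1 -0.6 1.7 [0.55 0.96 0.63]
1 -0.6 2.0 [0.71 0.72 0.39]
1 -0.8 1.7 [0.63 1.07 0.43]
1 -0.8 2.0 [0.77 0.84 0.2 ]
-1 [[-0.401, 0.0, -0.916], [-0.916, 0.0, 0.401], [0.0, 1.0, 0.0]]
0 -0.6 1.7 [ 0.55  0.96 -2.1 ]
0 -0.6 2.0 [ 0.71  0.72 -2.34]
0 -0.8 1.7 [ 0.63  1.07 -2.3 ]
0 -0.8 2.0 [ 0.77  0.84 -2.53]
1 -0.6 1.7 [0.55 0.96 1.04]
1 -0.6 2.0 [0.71 0.72 0.8 ]
1 -0.8 1.7 [0.63 1.07 0.84]
1 -0.8 2.0 [0.77 0.84 0.61]
```

```bash
sed -i 's/^def to/Rg=Rg*np.array([-1,1,-1])\ndef to/' plan.py; sed -i 's/def to(Pstand,Rs=Rg)/def to(Pstand,Rs=Rg)/' plan.py; python3 -c "
from plan import *
to(K+ax*(.12-.0187))"
```

```text
delta [ 0.2025  0.2212 -0.041 ] rv [  9.36 -38.95 -10.98] 41.5 t 0.65 tcp [ 0.1895 -0.5429  0.2313]
```

```bash
python3 -m pendant '[0.025,0.028,-0.005,1.17,-4.87,-1.37,0.085,0.025,0.028,-0.005,1.17,-4.87,-1.37,0.085,0.025,0.028,-0.005,1.17,-4.87,-1.37,0.085,0.025,0.028,-0.005,1.17,-4.87,-1.37,0.085,0.025,0.028,-0.005,1.17,-4.87,-1.37,0.085,0.025,0.028,-0.005,1.17,-4.87,-1.37,0.085,0.025,0.028,-0.005,1.17,-4.87,-1.37,0.085,0.0275,0.025,-0.006,1.17,-4.87,-1.37,0.085,0,0,0,0,0,0,0.085,0,0,0,0,0,0,0.085]'
python3 - <<'E'
from plan import *
import cv2
print(ctrl.get_obs()["q"].round(2))
to(K+ax*(.12-.0187))
for n in ["scene","side","wrist"]: cv2.imwrite(f"pics/{n}1.png",ctrl.camera(n)[:,:,::-1])
E
```

```text
time_s: 1.9
eef_pos: [0.3918, -0.3228, 0.1908]
eef_rot: [0.287, 0.195, 0.679, -0.647]
wrist_force: [0.2, 0.5, 0.2]
opening: 0.996
[-1.38 -0.08  2.14  0.77  1.17 -0.29]
delta [ 0.0002  0.0011 -0.0005] rv [ 0.12 -0.04 -0.04] 0.1 t 1.9 tcp [ 0.3918 -0.3228  0.1908]
```

View pics/wrist1.png

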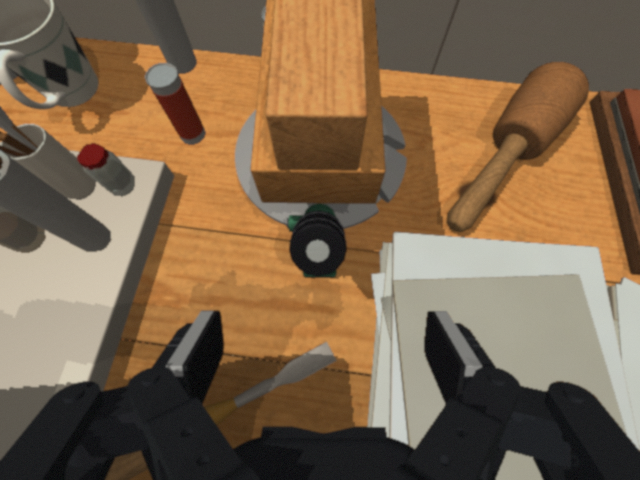

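View pics/side1.png

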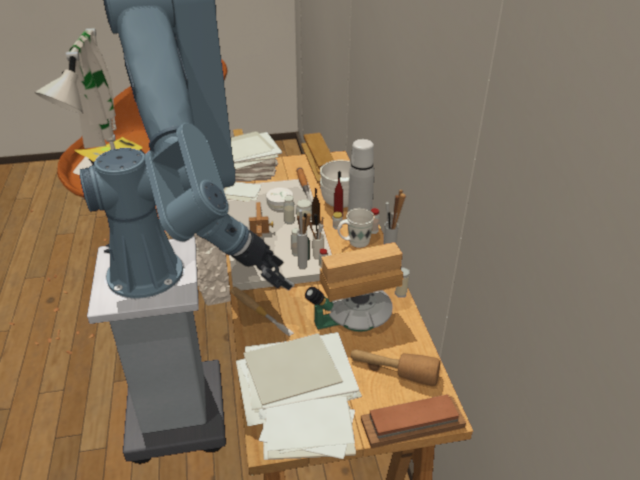

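View pics/scene1.png

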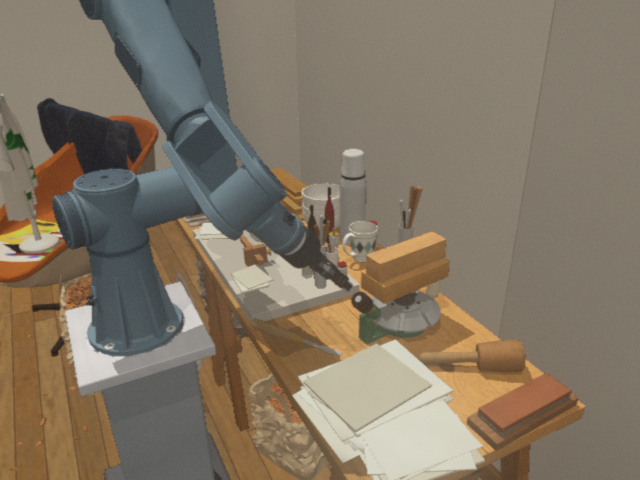

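```bash
cat >> plan.py <<'E'
def wproj(P):
    o=ctrl.get_obs();c=ctrl.camera_info("wrist");T=np.array(c["tool_from_camera"])
    t=rot(o["eef_rot"]).inv().apply(np.atleast_2d(P)-o["eef_pos"])
    p=(t-T[:3,3])@T[:3,:3]
    return np.c_[c["fx"]*p[:,0]/p[:,2]+c["cx"],c["fy"]*p[:,1]/p[:,2]+c["cy"]],p[:,2]
def w(P): return S.apply(P)+O
E
python3 - <<'E'
from plan import *
import cv2
im=cv2.imread("pics/wrist1.png")
p,z=wproj(w([K+.019*ax,K-.018*ax,[-.1,.025,.213],[-.1,-.025,.213],[-.1,.0425,.118],[-.1,-.0425,.118]]));print(p.round(1),z.round(3))
for x,y in p: cv2.drawMarker(im,(int(x),int(y)),(0,255,0),0,12,1)
cv2.imwrite("pics/w1m.png",cv2.resize(im[90:300,200:440],None,fx=3,fy=2.8))
E
```

```text
[[320.1 247.4]
 [320.4 230.9]
 [268.2 109.7]
 [370.  109.8]
 [262.9 199.7]
 [377.8 199.8]] [0.24  0.275 0.175 0.175 0.264 0.264]
```

View pics/w1m.png

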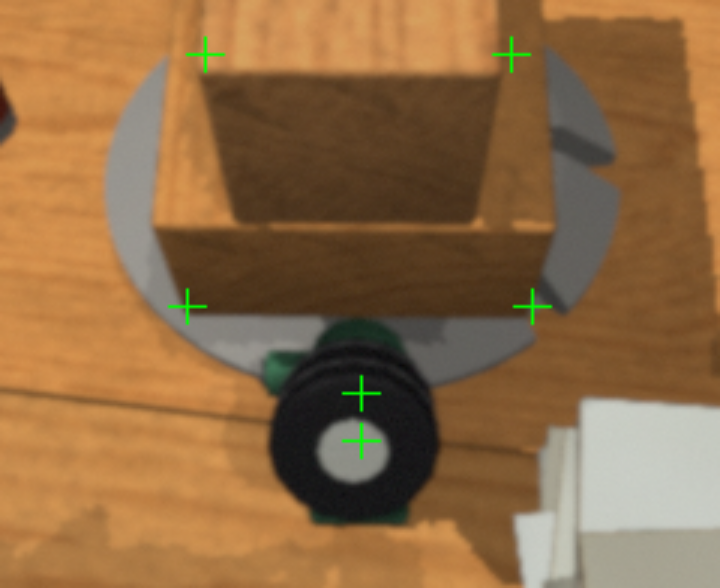

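```bash
cat >> fit.py <<'E'
from plan import wproj
wp=[[-.1,.025,.213],[-.1,-.025,.213],[-.1,.0425,.118],[-.1,-.0425,.118]]
wo=np.array([[267.7,116],[366.7,116],[262.3,203.5],[377.7,203.5],[317.7,251]])
def g(v):
    k=np.array([-v[3],0,v[4]])
    return np.r_[f(v),(wproj(W(v,wp+[k+.019*ax]))[0]-wo).ravel()]
s=least_squares(g,v);v=s.x
print(v.round(4));print(g(v).reshape(-1,2).round(1)[[6,7,14,15,16,17,18,19,20]])
s=least_squares(lambda u:np.r_[(g(u)[-10:]),(u-v)[3:]*1000],v);print(s.x.round(4),s.fun.round(1))
E
python3 fit.py|tail -22
```

```text
[ 0.1  0.3]
 [-0.2  0.7]
 [-0.6 -0.8]
 [-0.1 -0.3]
 [ 0.6 -0.9]
 [ 0.1 -1.2]
 [-0.7  0.5]
 [ 0.4  0.4]
 [-0.1 -0.5]
 [ 0.3 -0.8]]
knob [[ 0.4565 -0.3129  0.1127]] axis [-0.637 -0.087  0.766] end [[ 0.48482171 -0.30903144  0.188     ]]
[ 0.581  -0.296   0.1284  0.1273  0.1117]
[[-0.7  0.7]
 [-1.   1.1]
 [-0.8 -0.3]
 [-0.4 -0.6]
 [-1.2 -1.8]
 [ 2.3 -1.1]
 [-0.5 -0.6]
 [-0.6  0.2]
 [ 1.  -0.9]]
[ 0.5804 -0.2957  0.1305  0.1273  0.1117] [-1.6 -0.8  2.  -0.2 -0.8  0.2 -0.7  0.8  0.9 -0.   0.   0. ]
```

```bash
sed -i 's/^v=.*/v=np.array([0.5804,-0.2957,0.130,0.1273,0.1117])/' plan.py; python3 -c "
from plan import *
to(K+ax*(.06-.0187));to(K+ax*(.0-.0187)); print(w(K),S.apply(ax))"
```

```text
delta [ 0.036   0.0076 -0.0477] rv [ 0.13 -0.01 -0.33] 0.4 t 2.05 tcp [ 0.3918 -0.3233  0.1911]
delta [ 0.0743  0.0126 -0.0937] rv [ 0.13 -0.01 -0.33] 0.4 t 2.05 tcp [ 0.3918 -0.3233  0.1911]
[ 0.45417417 -0.31220243  0.1117    ] [-0.6373637  -0.08332722  0.76604444]
```

```bash
python3 -m pendant '[0.012,0.0025,-0.016,0,0,-0.1,0.085,0.012,0.0025,-0.016,0,0,-0.1,0.085,0.012,0.0026,-0.0157,0,0,-0.1,0.085,0.0128,0.0017,-0.0153,0,0,0,0.085,0.0128,0.0017,-0.0153,0,0,0,0.085,0.0127,0.0016,-0.0154,0,0,0,0.085,0,0,0,0,0,0,0.085]'
python3 - <<'E'
from plan import *
import cv2
to(K+ax*(-.0187))
for n in ["scene","side","wrist"]: cv2.imwrite(f"pics/{n}2.png",ctrl.camera(n)[:,:,::-1])
p,z=wproj(w([K+.019*ax]));print(p)
E
```

```text
time_s: 2.92
eef_pos: [0.4664, -0.3091, 0.0959]
eef_rot: [0.285, 0.197, 0.679, -0.647]
wrist_force: [0.2, -0.1, -0.8]
opening: 0.998
delta [-0.0003 -0.0016  0.0015] rv [-0.07 -0.04 -0.11] 0.1 t 2.925 tcp [ 0.4664 -0.3091  0.0959]
[[323.16379222 364.61277869]]
```

View pics/wrist2.png

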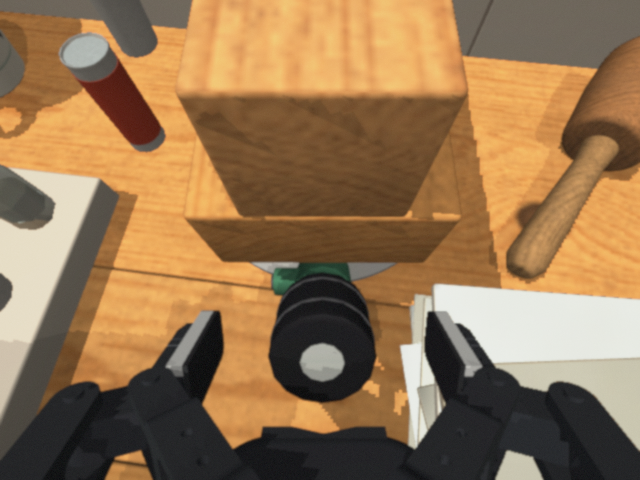

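```bash
python3 -m pendant '[0,0,0,0,0,0,0.0,0,0,0,0,0,0,0.0,0,0,0,0,0,0,0.0,0,0,0,0,0,0,0.0,0,0,0,0,0,0,0.0,0,0,0,0,0,0,0.0]'
python3 - <<'E'
from plan import *
import cv2
o=ctrl.get_obs();print(o["opening"],o["wrist_force"],o["torque"]);to(K+ax*(-.0187))
cv2.imwrite(f"pics/wrist3.png",ctrl.camera("wrist")[:,:,::-1])
E
```

```text
time_s: 3.82
eef_pos: [0.466, -0.3094, 0.0972]
eef_rot: [0.285, 0.198, 0.679, -0.647]
wrist_force: [-8.1, 2.2, 8.2]
opening: 0.453
0.45297313346441714 [-8.11635436  2.17453722  8.19223345] [0.30360757 0.42448776 0.23277129]
delta [ 0.0001 -0.0012  0.0002] rv [ 0.03  0.02 -0.08] 0.1 t 3.825 tcp [ 0.466  -0.3094  0.0972]
```

View pics/wrist3.png

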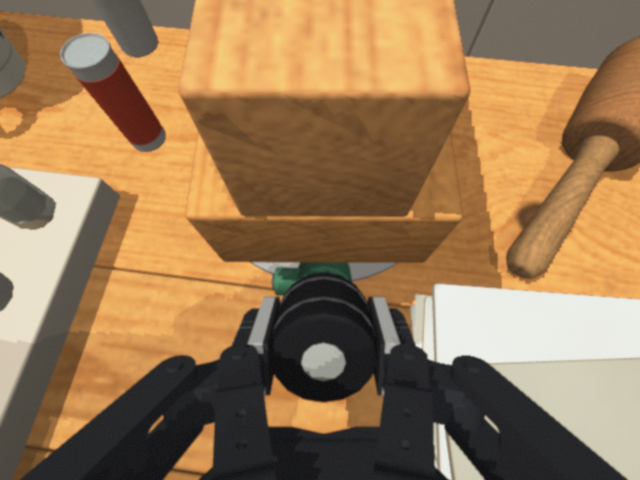

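```bash
python3 -m pendant '[-0.0019,-0.0002,0.0023,0,0,0,0,-0.0019,-0.0003,0.0023,0,0,0,0,-0.0019,-0.0002,0.0023,0,0,0,0,0,0,0,0,0,0,0]'
python3 -m pendant '[-0.0019,-0.0003,0.0023,0,0,0,0,-0.0019,-0.0002,0.0023,0,0,0,0,-0.0019,-0.0003,0.0023,0,0,0,0,0,0,0,0,0,0,0]'; python3 -c "
from plan import *
to(K+ax*(-.0187));print(ctrl.get_obs()['opening'],w(K+ax*(-.0187)))"
```

```text
time_s: 4.38
eef_pos: [0.4606, -0.3102, 0.1037]
eef_rot: [0.285, 0.198, 0.679, -0.647]
wrist_force: [-3.2, -0.7, -1.8]
opening: 0.45
time_s: 4.88
eef_pos: [0.4553, -0.3107, 0.11]
eef_rot: [0.285, 0.198, 0.679, -0.647]
wrist_force: [14.2, -2.7, -11.3]
opening: 0.45
delta [ 0.0108  0.     -0.0126] rv [ 0.    0.02 -0.  ] 0.0 t 4.875 tcp [ 0.4553 -0.3107  0.11  ]
0.4501133174900122 [ 0.46609287 -0.31064421  0.09737497]
```

Run:
```python
from plan import *
import cv2
cv2.imwrite(f"pics/wrist4.png",ctrl.camera("wrist")[:,:,::-1])
im=ctrl.camera("side")[:,:,::-1]; cv2.imwrite("pics/side4.png",cv2.resize(im[220:340,250:410],None,fx=5,fy=5,interpolation=cv2.INTER_CUBIC))
```

```text
(no output)
```

View pics/wrist4.png

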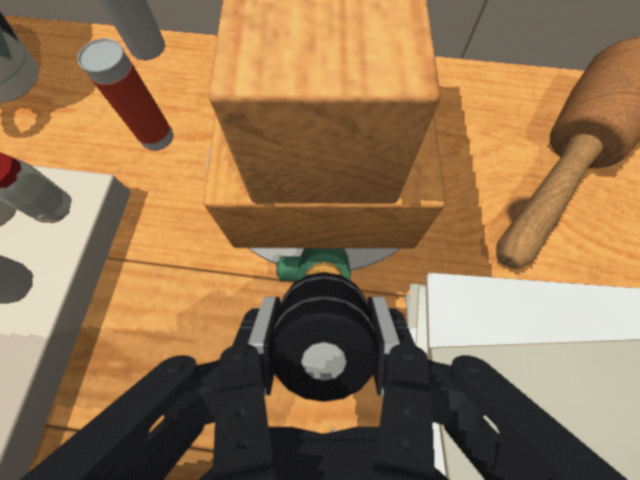

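View pics/side4.png

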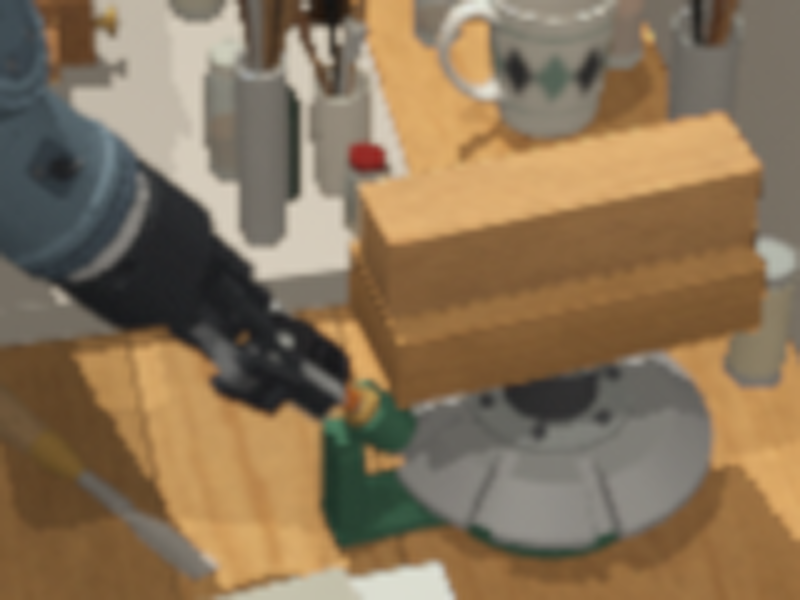

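```bash
python3 -m pendant '[0,0,0,0,0,0,0.085,0,0,0,0,0,0,0.085,0,0,0,0,0,0,0.085,-0.019,-0.0025,0.023,0,0,0,0.085,-0.019,-0.0025,0.023,0,0,0,0.085,-0.019,-0.0025,0.023,0,0,0,0.085,-0.013,-0.0017,0.015,0,0,0,0.085]'
python3 - <<'E'
from plan import *
import cv2
cv2.imwrite(f"pics/wrist5.png",ctrl.camera("wrist")[:,:,::-1])
print(wproj(w([K+.019*ax,K+.035*ax]))[0]); print(ctrl.get_obs()["q"].round(2),ctrl.get_obs()["eef_pos"])
E
```

```text
time_s: 5.85
eef_pos: [0.3842, -0.3205, 0.1956]
eef_rot: [0.285, 0.198, 0.678, -0.648]
wrist_force: [-1.0, -0.5, 0.3]
opening: 0.995
[[321.81658943 243.40768009]
 [321.77548892 251.52191457]]
[-1.4  -0.11  2.15  0.76  1.19 -0.29] [ 0.38381045 -0.32163454  0.19706914]
```

View pics/wrist5.png

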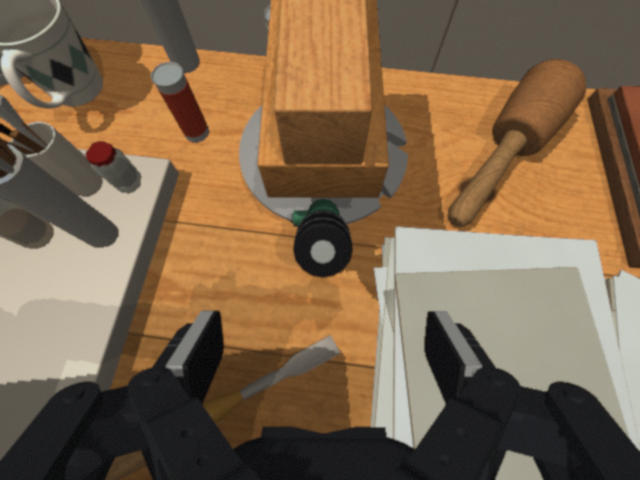

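```bash
cat >> plan.py <<'E'
def pose(phi,lx=-.085,ly=-.0415,z=.173):
    ex=np.array([np.cos(phi),-np.sin(phi),0]);ey=np.array([np.sin(phi),np.cos(phi),0])
    return lx*ex+ly*ey+[0,0,z], np.c_[-ex,[0,0,-1],-ey]
E
python3 -c "
from plan import *
to(*pose(0,-.1,-.085,.27));to(*pose(0,-.085,-.06,.173))
"
```

```text
delta [ 0.1085 -0.0713  0.0729] rv [-4.96 39.7  -0.09] 40.0 t 5.9 tcp [ 0.3838 -0.3216  0.1971]
delta [ 0.1201 -0.0446 -0.0241] rv [-4.96 39.7  -0.09] 40.0 t 5.9 tcp [ 0.3838 -0.3216  0.1971]
```

```bash
python3 -m pendant '[0,-0.02,0.02,-0.71,5.67,0,0,0.015,-0.02,0.02,-0.71,5.67,0,0,0.02,-0.02,0.02,-0.71,5.67,0,0,0.025,-0.0113,0.0129,-0.71,5.67,0,0,0.025,0,0,-0.71,5.67,0,0,0.0235,0,0,-0.71,5.67,0,0,0,0,0,-0.71,5.67,0,0,0,0,0,0,0,0,0]'
python3 - <<'E'
from plan import *
import cv2
to(*pose(0,-.1,-.085,.27));to(*pose(0,-.085,-.055,.173));print(ctrl.get_obs()["q"].round(2),ctrl.get_obs()["opening"])
for n in ["side","wrist"]: cv2.imwrite(f"pics/{n}6.png",ctrl.camera(n)[:,:,::-1])
E
```

```text
time_s: 6.9
eef_pos: [0.495, -0.3902, 0.2661]
eef_rot: [0.047, -0.047, 0.707, -0.704]
wrist_force: [-0.3, -0.6, -0.2]
opening: -0.002
delta [-0.0028 -0.0027  0.0039] rv [-0.3  -0.02 -0.16] 0.3 t 6.9 tcp [ 0.495  -0.3902  0.2661]
delta [ 0.0082  0.029  -0.0931] rv [-0.3  -0.02 -0.16] 0.3 t 6.9 tcp [ 0.495  -0.3902  0.2661]
[-0.86  0.28  1.42  0.    1.45  0.58] -0.0020174068956742013
```

View pics/side6.png

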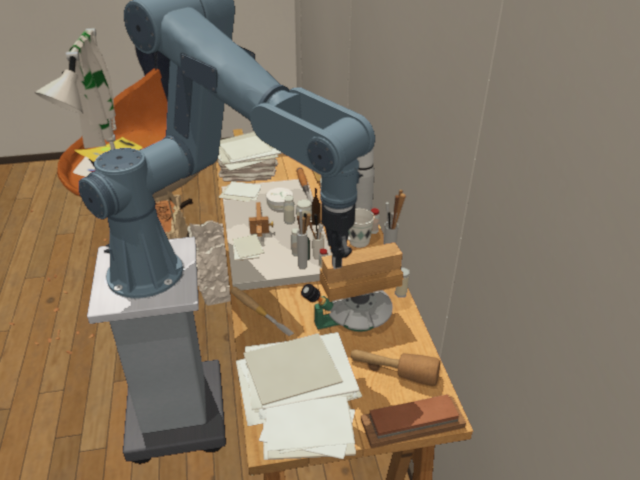

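View pics/wrist6.png

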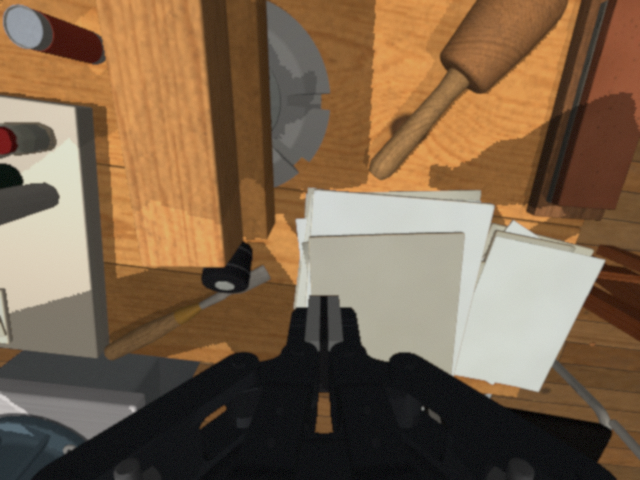

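```bash
python3 -m pendant '[0.0035,-0.003,-0.032,0,0,0,0,0.0035,0,-0.032,0,0,0,0,0.0022,0,-0.027,0,0,0,0,0,0.017,0,0,0,0,0,0,0.015,0,0,0,0,0,0,0,0,0,0,0,0]'
python3 - <<'E'
from plan import *
to(*pose(0,-.085,-.055,.173));print(ctrl.get_obs()["wrist_force"])
for i in range(0,100,10): 
    a=pose(np.radians(i))[0];b=pose(np.radians(i+10))[0];print(i,S.apply(b-a).round(4))
E
```

```text
time_s: 7.75
eef_pos: [0.5032, -0.3614, 0.1782]
eef_rot: [0.047, -0.046, 0.706, -0.705]
wrist_force: [0.7, -0.5, -0.7]
opening: -0.003
delta [ 0.0001  0.0001 -0.0052] rv [-0.13  0.1  -0.05] 0.2 t 7.75 tcp [ 0.5032 -0.3614  0.1782]
[ 0.67361842 -0.52687529 -0.67630934]
0 [-0.0079  0.0145  0.    ]
10 [-0.0052  0.0156  0.    ]
20 [-0.0024  0.0163  0.    ]
30 [0.0004 0.0165 0.    ]
40 [0.0033 0.0162 0.    ]
50 [0.0061 0.0153 0.    ]
60 [0.0086 0.0141 0.    ]
70 [0.0109 0.0123 0.    ]
80 [0.0129 0.0103 0.    ]
90 [0.0145 0.0079 0.    ]
```

```bash
python3 -m pendant '[-0.0009,0.0067,-0.002,0,0,0,0,-0.0009,0.0067,0,0,0,0,0,-0.0043,0.0071,0,0,0,-5,0,-0.0036,0.0074,0,0,0,-5,0,-0.0029,0.0077,0,0,0,-5,0,-0.0022,0.0079,0,0,0,-5,0,-0.0015,0.0081,0,0,0,-5,0,-0.0009,0.0082,0,0,0,-5,0,0,0.0083,0,0,0,-5,0,0.0004,0.0082,0,0,0,-5,0,0,0,0,0,0,0,0]'
python3 - <<'E'
from plan import *
import cv2
to(*pose(np.radians(40)));print(ctrl.get_obs()["wrist_force"],ctrl.get_obs()["q"].round(2))
for n in ["side","wrist","scene"]: cv2.imwrite(f"pics/{n}7.png",ctrl.camera(n)[:,:,::-1])
E
```

```text
time_s: 9.12
eef_pos: [0.4859, -0.2856, 0.1745]
eef_rot: [-0.197, 0.198, 0.68, -0.678]
wrist_force: [0.2, 0.6, -0.4]
opening: -0.0
delta [ 0.0005  0.0006 -0.0015] rv [-0.18  0.15 -0.05] 0.2 t 9.125 tcp [ 0.4859 -0.2856  0.1745]
[ 0.15180983  0.63476755 -0.36745406] [-0.74  0.21  1.69  0.    1.24  1.39]
```

View pics/side7.png

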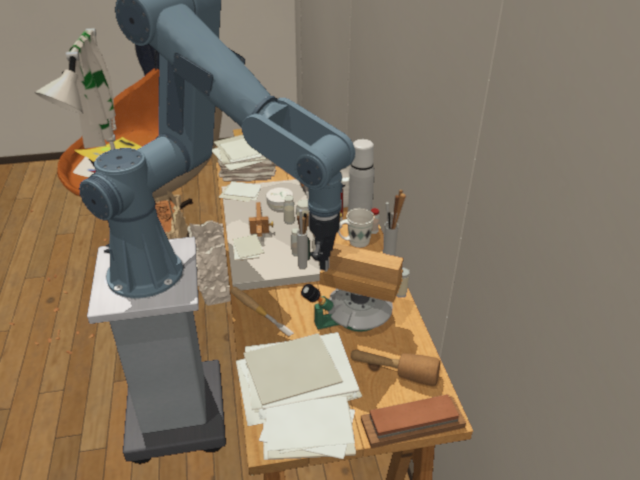

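View pics/wrist7.png

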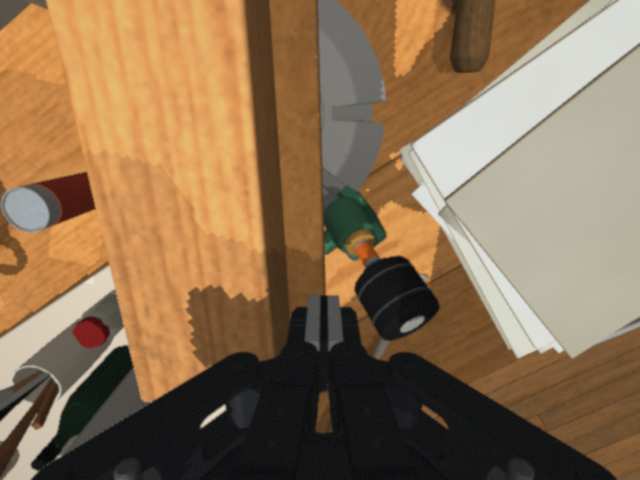

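Run:
```python
from plan import *
def ray(n,u,v_,z):
    c=ctrl.camera_info(n);d=rot(c["rotation"]).apply([(u-c["cx"])/c["fx"],(v_-c["cy"])/c["fy"],1]);o=c["origin"];return (o+d*(z-o[2])/d[2]).round(3)
print("holder base side",ray("side",303,267,.015),"scene",ray("scene",321,288,.015))
print("red cap side",ray("side",322,252,.07), "mug base",ray("side",360,243,0))
print(pose(np.radians(90))[0], w(pose(np.radians(90))[0]))
```

```text
holder base side [ 0.466 -0.078  0.015] scene [ 0.469 -0.078  0.015]
red cap side [ 0.521 -0.087  0.07 ] mug base [0.665 0.024 0.   ]
[-0.0415  0.085   0.173 ] [ 0.52823128 -0.21679706  0.173     ]
```

View pics/scene7.png

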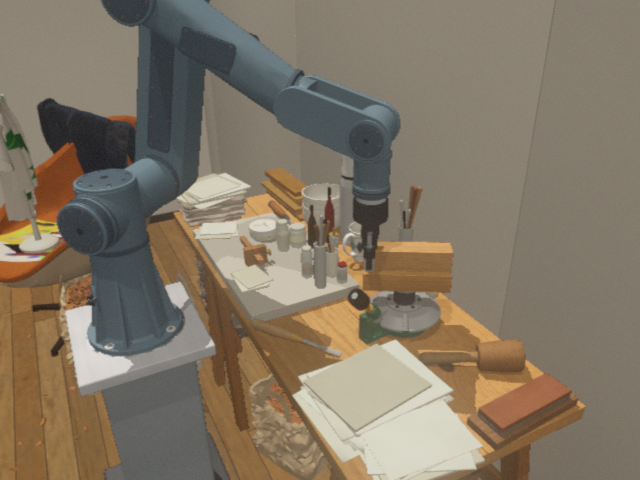

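```bash
python3 -m pendant '[0.0013,0.0082,0,0,0,-5,0,0.002,0.008,0,0,0,-5,0,0.0027,0.0078,0,0,0,-5,0,0.0034,0.0075,0,0,0,-5,0,0.004,0.0072,0,0,0,-5,0,0.0046,0.0069,0,0,0,-5,0,0.0052,0.0064,0,0,0,-5,0,0.0057,0.0059,0,0,0,-5,0,0.0062,0.0054,0,0,0,-5,0,0.0067,0.0049,0,0,0,-5,0,0,0,0,0,0,0,0]'
python3 - <<'E'
from plan import *
import cv2
to(*pose(np.radians(90)));print(ctrl.get_obs()["wrist_force"],ctrl.get_obs()["q"].round(2))
for n in ["side","wrist"]: cv2.imwrite(f"pics/{n}8.png",ctrl.camera(n)[:,:,::-1])
E
```

```text
time_s: 10.65
eef_pos: [0.528, -0.2177, 0.1743]
eef_rot: [-0.465, 0.467, 0.533, -0.531]
wrist_force: [-0.6, -0.8, 0.4]
opening: 0.001
delta [ 0.0003  0.0009 -0.0013] rv [-0.02  0.25 -0.11] 0.3 t 10.65 tcp [ 0.528  -0.2177  0.1743]
[-0.57737924 -0.83131645  0.41125159] [-0.6   0.23  1.67  0.    1.24  2.41]
```

View pics/wrist8.png

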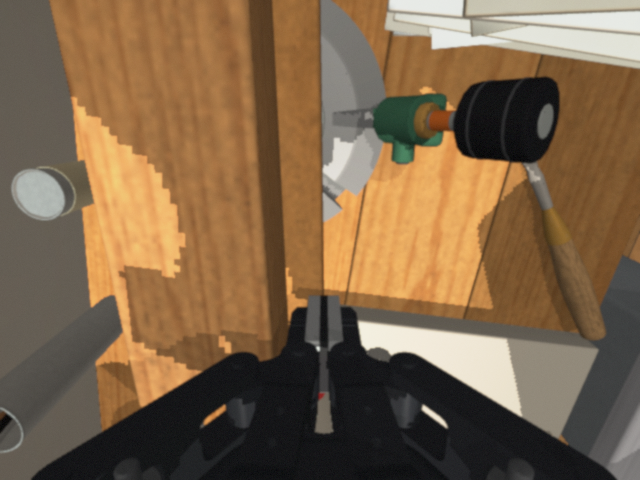

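View pics/side8.png

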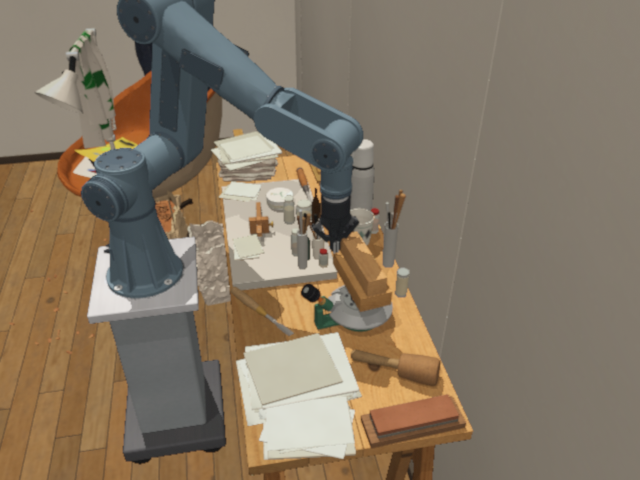

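```bash
python3 -m pendant '[0.0015,0.0002,0,0,0,0,0,0.0015,0.0002,0,0,0,0,0,0,0,0,0,0,0,0]'; python3 -m pendant '[0.0015,0.0002,0,0,0,0,0,0,0,0,0,0,0,0]';python3 -m pendant '[0.0015,0.0002,0,0,0,0,0,0,0,0,0,0,0,0]'
```

```text
time_s: 11.12
eef_pos: [0.5306, -0.2174, 0.1742]
eef_rot: [-0.466, 0.467, 0.532, -0.53]
wrist_force: [-1.5, 0.4, 0.8]
opening: -0.001
time_s: 11.38
eef_pos: [0.5315, -0.2173, 0.1743]
eef_rot: [-0.466, 0.467, 0.532, -0.531]
wrist_force: [-5.5, 0.8, 2.9]
opening: -0.0
time_s: 11.62
eef_pos: [0.5317, -0.2173, 0.1742]
eef_rot: [0.467, -0.466, -0.531, 0.531]
wrist_force: [-11.7, 0.1, 5.4]
opening: -0.003
```

```bash
python3 -m pendant '[0,0,0,0,0,0,0,0,0,0,0,0,0,0,-0.015,-0.002,0,0,0,0,0,-0.015,-0.002,0,0,0,0,0,-0.005,-0.001,0.03,0,0,0,0,-0.005,-0.001,0.03,0,0,0,0,0,0,0,0,0,0,0]'
python3 - <<'E'
from plan import *
import cv2
to(K+ax*.075);to(K+ax*.16)
im=ctrl.camera("wrist");cv2.imwrite("pics/wrist9.png",im[:,:,::-1])
E
```

```text
time_s: 12.5
eef_pos: [0.4943, -0.2242, 0.2371]
eef_rot: [-0.464, 0.47, 0.532, -0.53]
wrist_force: [0.4, 0.3, -0.5]
opening: -0.003
delta [-0.0879 -0.0943 -0.068 ] rv [-27.23 -34.56  85.93] 96.5 t 12.5 tcp [ 0.4943 -0.2242  0.2371]
delta [-0.1421 -0.1014 -0.0028] rv [-27.23 -34.56  85.93] 96.5 t 12.5 tcp [ 0.4943 -0.2242  0.2371]
```

View pics/wrist9.png

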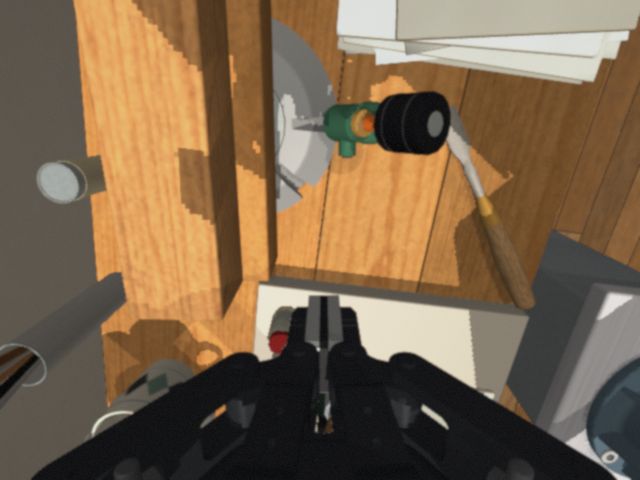

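```bash
python3 -m pendant '[-0.0129,-0.0092,-0.0003,-2.475,-3.142,7.812,0,-0.0129,-0.0092,-0.0003,-2.475,-3.142,7.812,0,-0.0129,-0.0092,-0.0003,-2.475,-3.142,7.812,0,-0.0129,-0.0092,-0.0003,-2.475,-3.142,7.812,0,-0.0129,-0.0092,-0.0003,-2.475,-3.142,7.812,0,-0.0129,-0.0092,-0.0003,-2.475,-3.142,7.812,0,-0.0129,-0.0092,-0.0003,-2.475,-3.142,7.812,0,-0.0129,-0.0092,-0.0003,-2.475,-3.142,7.812,0,-0.0129,-0.0092,-0.0003,-2.475,-3.142,7.812,0,-0.0129,-0.0092,-0.0003,-2.475,-3.142,7.812,0,-0.0129,-0.0092,-0.0003,-2.475,-3.142,7.812,0,0,0,0,0,0,0,0]'
python3 - <<'E'
from plan import *
import cv2
to(K+ax*.16);to(K+ax*.05); print(wproj(w([K+.035*ax]))[0])
im=ctrl.camera("wrist");cv2.imwrite("pics/wrist10.png",im[:,:,::-1])
E
```

```text
time_s: 14.05
eef_pos: [0.3511, -0.3242, 0.2292]
eef_rot: [0.277, 0.201, 0.679, -0.649]
wrist_force: [-0.1, -0.0, -0.5]
opening: 0.002
delta [ 0.0011 -0.0014  0.0051] rv [-0.15 -0.48  0.84] 1.0 t 14.05 tcp [ 0.3511 -0.3242  0.2292]
delta [ 0.0712  0.0078 -0.0792] rv [-0.15 -0.48  0.84] 1.0 t 14.05 tcp [ 0.3511 -0.3242  0.2292]
[[323.44796941 223.99041609]]
```

View pics/wrist10.png

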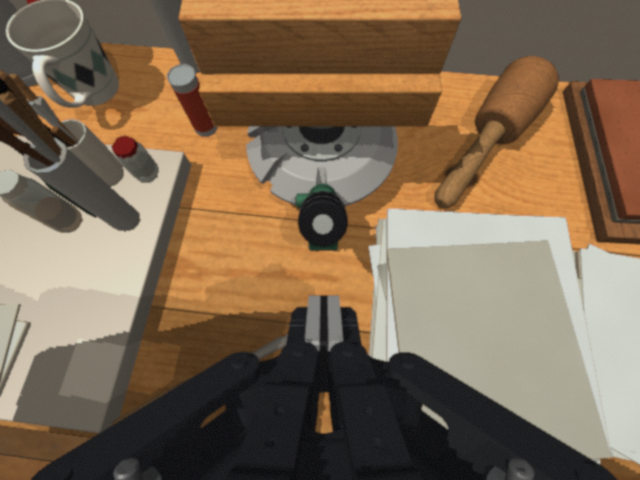

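```bash
python3 -m pendant '[0.014,0.0016,-0.016,0,0,0.4,0,0.014,0.0016,-0.016,0,-0.2,0.4,0,0.014,0.0016,-0.016,0,-0.2,0,0,0.014,0.0015,-0.016,0,0,0,0,0.0145,0.0015,-0.0155,0,0,0,0,0,0,0,0,0,0,0]'; python3 -c "
from plan import *
to(K+ax*.05);to(K+ax*.019); print(ctrl.get_obs()['wrist_force'])"
```

```text
time_s: 14.85
eef_pos: [0.4236, -0.3132, 0.1502]
eef_rot: [0.285, 0.196, 0.68, -0.646]
wrist_force: [-0.3, 0.4, -0.3]
opening: 0.002
delta [-0.0013 -0.0031 -0.0002] rv [-0.15 -0.13 -0.29] 0.4 t 14.85 tcp [ 0.4236 -0.3132  0.1502]
delta [ 0.0185 -0.0005 -0.0239] rv [-0.15 -0.13 -0.29] 0.4 t 14.85 tcp [ 0.4236 -0.3132  0.1502]
[-0.30011935  0.39826281 -0.26856947]
```

```bash
python3 -m pendant '[-0.0013,-0.003,0,0,0,0,0,0.0025,0.0003,-0.0031,0,0,0,0,0.0025,0.0003,-0.0031,0,0,0,0,0.0025,0.0003,-0.0031,0,0,0,0,0.0025,0.0004,-0.003,0,0,0,0,0.0013,0.0002,-0.0015,0,0,0,0,0,0,0,0,0,0,0]';python3 -m pendant '[0.0013,0.0002,-0.0015,0,0,0,0,0.0013,0.0002,-0.0015,0,0,0,0,0.0013,0.0002,-0.0015,0,0,0,0,0,0,0,0,0,0,0]'; python3 -c "
from plan import *
to(K+ax*.019)"
```

```text
time_s: 15.72
eef_pos: [0.433, -0.3171, 0.1374]
eef_rot: [0.286, 0.196, 0.679, -0.647]
wrist_force: [0.1, -0.7, -0.2]
opening: -0.001
time_s: 16.23
eef_pos: [0.4368, -0.3168, 0.1331]
eef_rot: [0.286, 0.197, 0.679, -0.647]
wrist_force: [-0.8, -0.7, 0.0]
opening: -0.001
delta [ 0.0052  0.003  -0.0069] rv [ 0.07 -0.03 -0.21] 0.2 t 16.225 tcp [ 0.4368 -0.3168  0.1331]
```

Run:
```python
from plan import *
import cv2
im=ctrl.camera("wrist");cv2.imwrite("pics/wrist11.png",im[:,:,::-1])
im=ctrl.camera("side")[:,:,::-1]; cv2.imwrite("pics/side11.png",cv2.resize(im[220:340,250:410],None,fx=5,fy=5,interpolation=cv2.INTER_CUBIC))
```

```text
(no output)
```

View pics/wrist11.png

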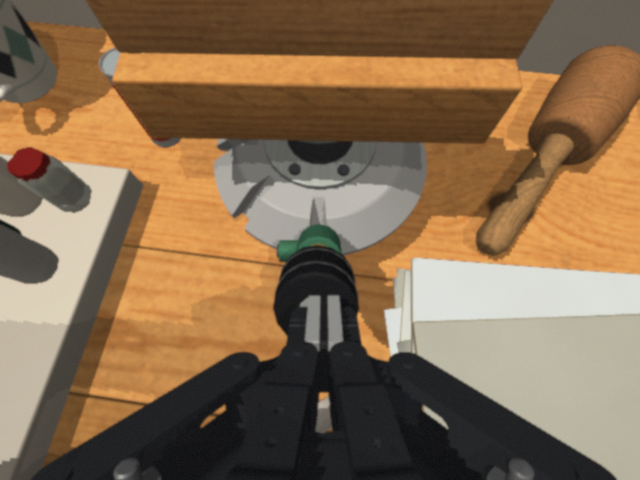

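View pics/side11.png

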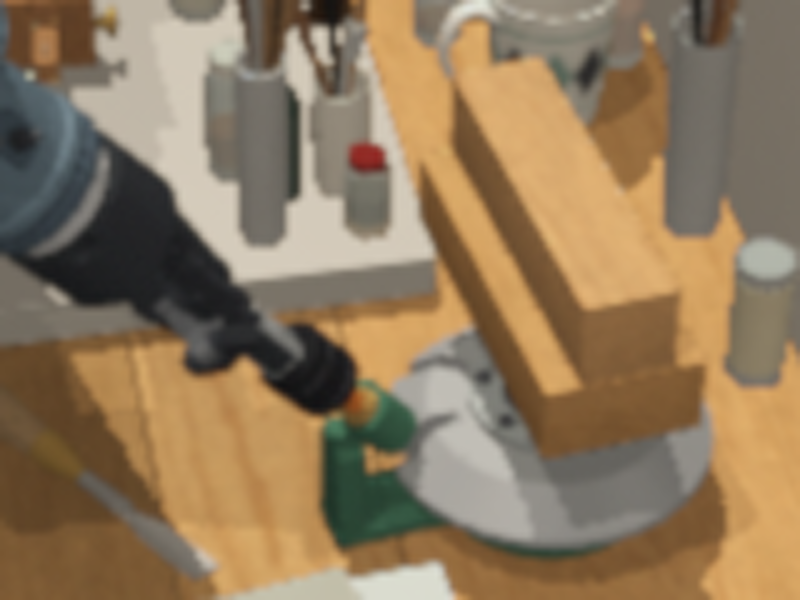

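```bash
python3 -m pendant '[0.0013,0.0012,-0.0015,0,0,0,0,0.0013,0.0012,-0.0015,0,0,0,0,0,0,0,0,0,0,0]';python3 -m pendant '[0.0013,0.0002,-0.0015,0,0,0,0,0.0013,0.0002,-0.0015,0,0,0,0,0,0,0,0,0,0,0]';python3 -m pendant '[0.0013,0.0002,-0.0015,0,0,0,0,0.0013,0.0002,-0.0015,0,0,0,0,0,0,0,0,0,0,0]'
```

```text
time_s: 16.7
eef_pos: [0.4395, -0.3138, 0.1298]
eef_rot: [0.286, 0.196, 0.679, -0.647]
wrist_force: [1.1, 0.4, -0.8]
opening: -0.001
time_s: 17.08
eef_pos: [0.4421, -0.3136, 0.1268]
eef_rot: [0.286, 0.196, 0.679, -0.647]
wrist_force: [0.6, 0.8, 0.1]
opening: 0.001
time_s: 17.45
eef_pos: [0.4443, -0.3138, 0.1247]
eef_rot: [0.286, 0.196, 0.679, -0.647]
wrist_force: [-11.6, 1.3, 11.7]
opening: -0.0
```

Run:
```python
from plan import *
import cv2
im=ctrl.camera("wrist");cv2.imwrite("pics/wrist12.png",im[:,:,::-1])
im=ctrl.camera("side")[:,:,::-1]; cv2.imwrite("pics/side12.png",cv2.resize(im[220:340,250:410],None,fx=5,fy=5,interpolation=cv2.INTER_CUBIC))
```

```text
(no output)
```

View pics/wrist12.png

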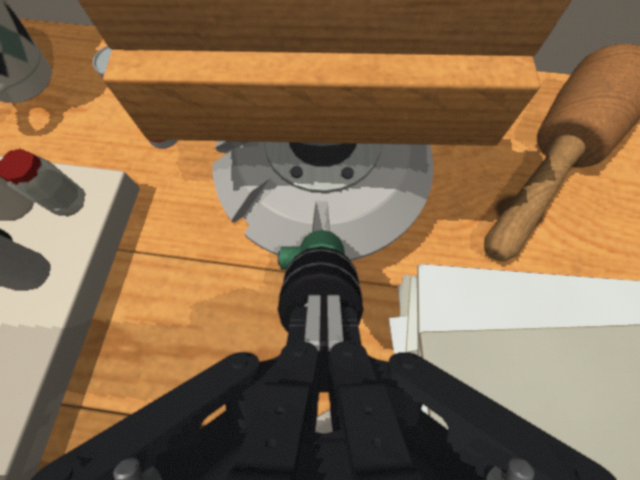

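View pics/side12.png

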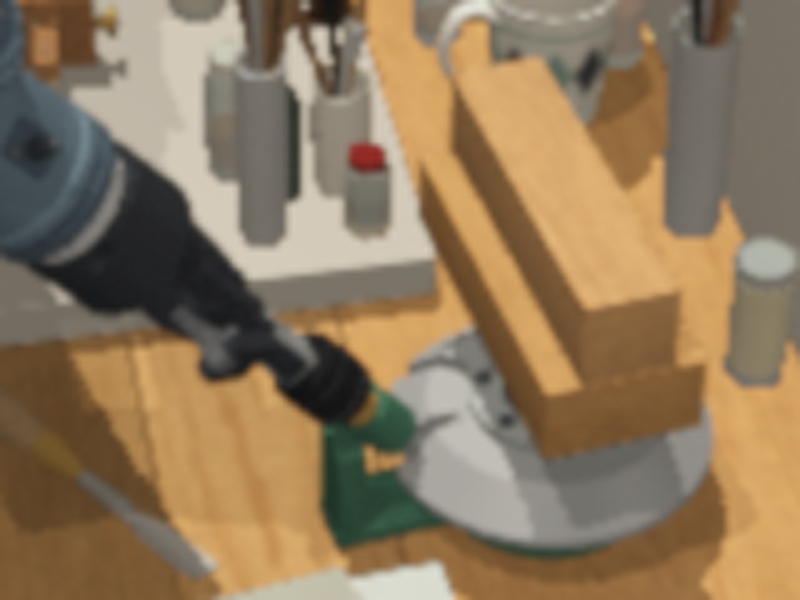

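```bash
python3 -m pendant '[0.0013,0.0002,-0.0015,0,0,0,0,0,0,0,0,0,0,0,0,0,0,0,0,0,0]'; python3 -m pendant '[-0.0032,-0.0004,0.0038,0,0,0,0,-0.0127,-0.0017,0.0153,0,0,0,0,-0.019,-0.0025,0.023,0,0,0,0,-0.019,-0.0025,0.023,0,0,0,0,-0.019,-0.0025,0.023,0,0,0,0,0,0,0,0,0,0,0]'
python3 - <<'E'
from plan import *
import cv2
im=ctrl.camera("wrist");cv2.imwrite("pics/wrist13.png",im[:,:,::-1])
print(wproj(w([K+.019*ax,K+.035*ax]))[0])
im=ctrl.camera("side")[:,:,::-1]; cv2.imwrite("pics/side13.png",cv2.resize(im[220:340,250:410],None,fx=5,fy=5,interpolation=cv2.INTER_CUBIC))
E
```

```text
time_s: 17.92
eef_pos: [0.4447, -0.3141, 0.1245]
eef_rot: [0.287, 0.195, 0.679, -0.648]
wrist_force: [-38.5, 8.2, 34.7]
opening: 0.001
time_s: 18.68
eef_pos: [0.3727, -0.3245, 0.2122]
eef_rot: [0.286, 0.197, 0.677, -0.649]
wrist_force: [-0.2, -0.7, 0.5]
opening: -0.002
[[321.44302733 236.04948753]
 [321.32642726 243.18478786]]
```

View pics/wrist13.png

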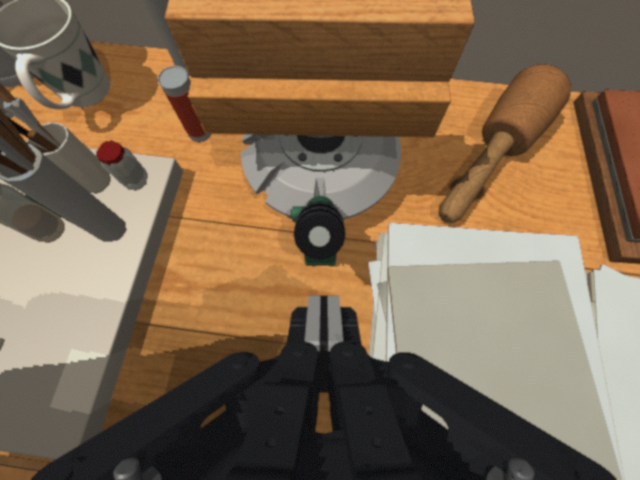

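View pics/side13.png

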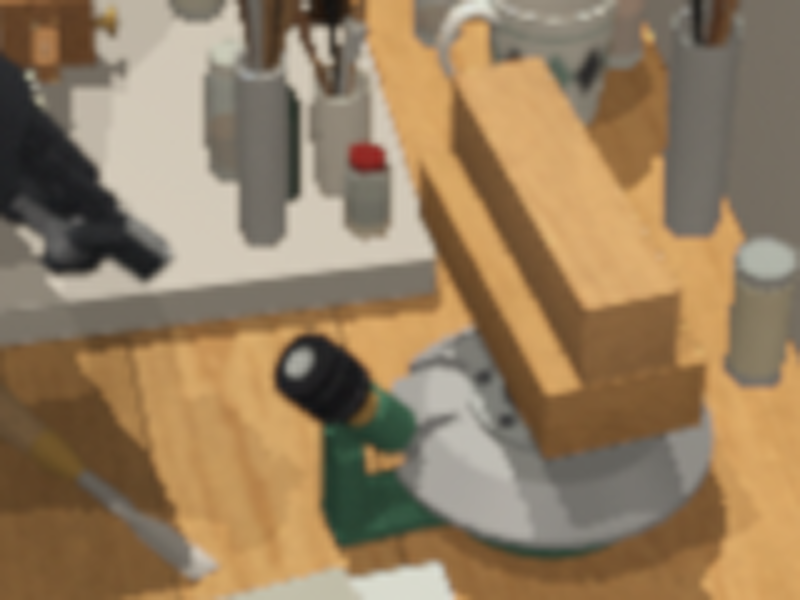

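```bash
python3 -c "
from bench import ctrl
print(ctrl.get_obs()['time_s'],ctrl.get_obs()['wrist_force']);print(ctrl.hand_in())"
```

```text
18.775 [ 0.189361   -0.01257909 -0.5835119 ]
the job is handed in; nothing more can be done
None
```

The job is done and handed in at 18.8 s. The knob is home and the blank is turned a quarter turn. I had no direct reading of either joint, so this rests on pictures and forces.

- **Pull:** I gripped the knob and pulled it about 16.7 mm along its axis until it met the end at about 18 N. It stayed out after I let go.
- **Turn:** I swung the blank's end clockwise with the shut fingertips. It reached its stop, where the force rose to about 12 N.
- **Push home:** I pushed the knob in with the fingertips until it stopped hard. The wrist force rose to about 52 N with almost no further travel.

**Last checks:** In the wrist picture the knob's outer face is about 2 pixels sideways of the predicted fully-home point and level with it vertically. In the side picture it is within half a pixel of where it started. The blank stands at the quarter turn, nothing is touching it, and the wrist force is near zero. The mallet, mug and gouge look unmoved by eye. I did not measure them, and I did not check the chisel or marking gauge separately.

**One thing that disagreed:** While pushing, the wrist force read near zero until the knob was almost home. The passage over the detent hump fell between force readings, so I confirmed the locked state only from the hard stop and the pictures.

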